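Uncover a test ring and roll its carrier into the scan station

ROBOT

A 6-joint arm with a two-finger parallel gripper is mounted at the origin on a cart in front of the work surface, level with it; the furniture and walls round the work are solid. World frame = base frame: x ahead of the robot, y to its left, z up, the work surface at z = 0. Lengths are in m, angles in rad, forces in N, time in s.
With the tool pointing down it reaches from about 0.275 to 0.85 m from the base axis. Payload 5.2 kg.
Tool frame: the origin (TCP) lies midway between the tips of the shut fingers; the grasp point (between the pads) lies env.pinch_z behind it (env.pinch_z is the distance from the TCP to the grasp point, in m); z points along the fingers, y is the line along which they close (so a half turn about z gives the same grasp; the last joint's range is limited). The gripper opens to 85 mm and grips with 20 to 120 N. Pads are 22 mm wide; open, the fingers measure 114 mm over their backs; the gripper's body (76 mm by 85 mm) begins 54 mm behind the grasp point. The pads swing forward as they close: fully open they stand 13 mm farther back than shut.
Start: joints at [-1.488, 0.259, 1.535, -0, 1.348, -0.203], TCP at [0.155, -0.528, 0.231] pointing down, gripper open.
Joint ranges: [-3.14, 3.14], [-0.91, 2.08], [0.19, 2.58], [-1.22, 4.36], [0.22, 2.71], [-3.12, 3.12]. Speed limits (rad/s): [2.57, 2.57, 3.14, 3.14, 3.14, 3.14].

INTERFACE

Orientations are given as a unit quaternion [w, x, y, z].
In Python, from bench import env, eyes, finish_job gives the robot as it stands.
- The arm moves only by the tool jog_arm, never from a script. Its argument "series" is a list of rows, each a list of 7 numbers: the opening, from -1 (shut) to 1 (fully open), then the shift along the tool's x, y, z normalised to -1 to 1, where 1 is 40 mm, then the turn, a rotation vector about the tool's x, y, z normalised to -1 to 1, where 1 is 0.12 rad. In form: [[jaw, dx, dy, dz, rx, ry, rz], ...]. A call has 1 to 12 rows; each row shifts and turns the commanded pose from where the row before left it, along the tool's axes as they then stand; what a row does not reach is not made up. A row lasts 1/8 s, in which the tool goes at most 62.5 mm and 10.7 degrees, less where a joint would pass 70% of its speed; a pose out of reach is approached as far as the arm can. A call with a number of a shift or a turn outside -1 to 1 is refused whole. A call with a gripper value outside its range is refused whole. The fingers move at their own pace and stop on an object; the grip force is fixed at half the most. Time passes only in rows, so rows that do not move let the fingers close. It gives the time, the measured TCP pose, the force, the opening and the grip force at its end, in the units of the state.
- env.state(): the state, without advancing time (a new reading comes with each control period).
- eyes.read_camera(name): name is "scene" or "top"; returns (picture, depth): 420x560x3 uint8, blue, green, red; 420x560 float32, m along the optical axis (not along the pixel's ray), 0 where there is no reading.
- eyes.camera_info(name): a dict with "camera_matrix" (3x3 intrinsics, pixels), "k1" (the pictures are not rectified: a ray, as slopes to the right and down, at radius r is drawn at 1 + k1 r^2 times it, then the intrinsics apply), "origin" and "orientation" of the camera in the world. Camera axes: x right, y up, looking along -z (the intrinsics and any distortion apply to the point x, -y, -z); pixel columns grow to the right and rows downward; lengths in m; the calibration is good to about 2 mm. A picture is of the moment at which its call begins. camera_info takes no time and is no camera call.
- finish_job(): hands the job in; it is judged then, once.
The state is a dict: "time_s": time; "joints": joint angles; "qvel": joint speeds; "effort": joint torques, N m; "ee_pos": TCP position; "ee_rot": TCP orientation; "contact_force": force on the tool from outside, world axes, zero at the start; "ft_torque": the same for the moment, N m; "gripper_width": opening from 0.0 (shut) to 1.0 (fully open); "grip_force": force on a finger pad.
Only numpy, scipy, OpenCV 4.12 (cv2) and the standard library are available. Lean on these libraries where they do the work, as an engineer would, in place of code of your own. Each camera call takes 0.05 s, during which the arm holds its last target. There are 200 camera calls.

TASK

The filled test ring in the blue carrier on the roller track is due for its scan. Lift the loose white cover off the carrier by its black handle and lay it flat, handle up, on a bare piece of the worktop without dropping it. Then push the carrier steadily along the rollers, never lifting it off them, under the scanner bridge until it is fully home at the end stop and the yellow spring catch has sprung up behind it; keep the ring in the carrier and leave everything else on the bench alone.

Things in the scene. Friction and masses are not known exactly. Their poses are not given: they have to be found in the camera images.
- track: Fixed roller track, 360 mm long (own y, -180 to +180), 148 mm wide, origin at the centre of its underside on the worktop. Own +y is the direction of travel, from the infeed end (robot's right) to the bay (left); x across, z up. Free-turning steel rollers, tops at z = 45 mm. Side rails: inner faces x = +-64, tops z = 62; a thin cable lies beside the bay on the far side
- home (a point): Where the carrier's origin is when it is fully home in the bay: on the rollers, 107 mm along the track's y; axes as the track's. The end stop's face is 56 mm further on (plate top at height 76). Flared white guides from 83 mm before this point, tops at height 72, narrow the channel to 117 mm for the bay
- bridge (a point): Middle of the underside of the grey scanner bridge that spans the bay, 109 mm above the worktop, 125 mm along the track's y. Beam and head reach from 20 mm before to 24 mm after this point along y, 76 mm to either side, and up to height 150 mm. The carrier passes below only without its cover, whose handle is too high
- clear_area (a point): A point on the worktop to the left of the track, the middle of a bare area some 160 mm across where the cover can be laid
- carrier: Blue open-topped carrier box, 112 x 112 mm, 52 mm high, walls 3 mm, 0.25 kg empty, standing on the rollers. Origin: centre of its underside; its y lies along the track. The rear wall, 56 mm behind the origin, is the one to push
- specimen: Black conical test ring filled with grey paste, 92 mm across, 40 mm high, 0.4 kg, standing in the carrier on its 3 mm floor between four low ribs (under the cover at the start). Origin: centre of its underside
- cover: Loose white cover on the carrier, 122 x 122 mm, 0.12 kg. Origin: centre of the lower edge of its 8 mm skirt round the carrier's rim (44 mm above the carrier's origin when on; height 0 when lying on the worktop); top face 12 mm above it. Black bar handle along its y, 84 mm long, 14 wide (grip across x), 28 to 38 mm above the origin, on two posts at y = +-34
- catch (a joint): Yellow spring catch in the middle of the track, a ramp 28 mm wide from y = 9 to its nose at y = 44 mm in the track's frame. 0 rad = up, nose 9 mm above the rollers; about 0.25 rad = pressed down under the passing carrier. A weak spring (about 1 N) lifts it behind the carrier's rear wall when that is home
- waiting_bar_1: one of two grey mortar bars lying on the worktop left of the track, 160 x 40 x 40 mm; a bystander. Origin: centre of the underside; x along its length
- waiting_bar_2: the other of the two waiting grey mortar bars, 160 x 40 x 40 mm; a bystander. Origin: centre of the underside; x along its length
- wash_bottle: white wash bottle with a red spout, 98 x 67 x 181 mm, right of the track; a bystander. Origin: centre of the underside
- steel_cup: small steel cup, 54 mm across, 42 mm high, right of the track; a bystander. Origin: centre of the underside
- dish: aluminium dish, 73 mm across, 18 mm high, at the left behind the waiting bars; a bystander. Origin: centre of the underside

How it is judged:
On the way, in this order (a step that is already met when the one before it is completed fails the run):
1. the cover has been taken off and lies flat, handle up, on the worktop (height (world z) of cover below 0.01 m and angle between cover's own z axis and vertical below 0.08 rad and linear speed of cover below 0.05 m/s), for 0.2 s.
2. the carrier is home in the bay and the catch is up behind it (y of carrier in the frame of track between 0.097 and 0.117 m and x of carrier in the frame of track between -0.015 and 0.015 m and z of carrier in the frame of track between 0.038 and 0.052 m and value of joint catch below 0.06 rad), for 0.2 s.
At the end, for the whole second after the job is handed in: The carrier stands on the rollers within 10 mm of the end stop with the catch up behind it (within 0.06 rad), the ring stands in it, the cover lies flat on the worktop with its handle up, and carrier, ring and cover are at rest (all of step 2 and height (world z) of cover below 0.01 m and angle between cover's own z axis and vertical below 0.08 rad and z of specimen in the frame of carrier between -0.005 and 0.02 m and x of specimen in the frame of carrier between -0.03 and 0.03 m and y of specimen in the frame of carrier between -0.03 and 0.03 m and linear speed of each of carrier, cover, specimen below 0.02 m/s); the robot touches nothing.
It fails at once if the carrier is lifted more than 15 mm off the rollers (z of carrier in the frame of track above 0.06 m).
It fails at once if the carrier shoots along the rollers (faster than 0.6 m/s) (linear speed of carrier above 0.6 m/s).
It fails at once if the ring is lifted out of the carrier (z of specimen in the frame of carrier above 0.025 m).
It fails at once if the cover is dropped (falls faster than 0.9 m/s with nothing holding it, a drop of about 4 cm) (linear speed of cover above 0.9 m/s and contact force between cover and the fingers below 0.05 N).
It fails at once if a bystander (waiting bar, wash bottle, cup or dish) is shifted more than 30 mm (distance of any of waiting_bar_1, waiting_bar_2, wash_bottle, steel_cup, dish from where it was at the start of the episode above 0.03 m).
It also fails if it takes over 64 s, if anything falls off the work surface, if the arm or the gripper's body presses on something with over 40 N, if the wrist force passes 120 N, or if a joint passes its speed limit or range.

## Working session

There is one attempt and no reset: what is moved stays moved. The work goes in short steps, Python scripts to look and compute and a tool call to move; the robot and the scene stay as the last step left them, time stands still between calls to the robot, and variables do not carry over. Pictures are saved under pics/ and viewed, at most 10 in all, crops included, and the job is handed in when it is done.

Besides the shell and the picture viewer there is one more tool, called after "Request:" by a JSON object that holds its "method" and its "body". jog_arm: Moves the arm, as the interface text tells. Scaled input: -1 to 1 covers 40 mm each way for a shift and 0.12 rad each way for a turn. Its arguments: {"type":"object","properties":{"series":{"type":"array","items":{"type":"array","items":{"type":"number","minimum":-1,"maximum":1}}}},"required":["series"]}

```bash
mkdir -p pics
cat > h.py <<'E'
import numpy as np, cv2
from scipy.spatial.transform import Rotation as R
from bench import env, eyes, finish_job
def look(n):
    p,d=eyes.read_camera(n); return p,d,world(n,d)
def world(n,d):
    c=eyes.camera_info(n);K=np.array(c["camera_matrix"]);h,w=d.shape
    u,v=np.meshgrid(np.arange(w),np.arange(h))
    uv=np.stack([u,v],-1).reshape(-1,1,2).astype(float)
    r=cv2.undistortPoints(uv,K,np.array([c["k1"],0,0,0,0.])).reshape(h,w,2)
    P=np.stack([r[...,0]*d,-r[...,1]*d,-d],-1)
    q=c["orientation"];W=P@R.from_quat([q[1],q[2],q[3],q[0]]).as_matrix().T+np.array(c["origin"])
    W[d<=0]=np.nan; return W
E
python3 - <<'E'
from h import *
print(env.state(),env.pinch_z)
for n in("scene","top"):
    p,d,W=look(n);cv2.imwrite(f"pics/{n}0.png",p);np.save(f"{n}0.npy",W);print(eyes.camera_info(n))
E
```

```text
{'time_s': 0.0, 'joints': array([-1.48778644e+00,  2.59351247e-01,  1.53605397e+00,  9.80801989e-06,
        1.34796518e+00, -2.02795261e-01]), 'qvel': array([-0.00097085,  0.00036594, -0.00051077,  0.00108787, -0.0008835 ,
       -0.00045254]), 'effort': array([ 6.76284799e-05, -4.46030045e+01, -2.90573788e+01, -6.33813488e-04,
        1.16340118e-02, -2.84739379e-06]), 'ee_pos': array([ 0.15504756, -0.52717252,  0.23048191]), 'ee_rot': array([-8.86994103e-04,  9.89806556e-01,  1.42415563e-01,  5.79784603e-05]), 'contact_force': array([ 0.01728879,  0.13323895, -0.11521944]), 'ft_torque': array([ 0.01483294, -0.01719126, -0.03000109]), 'grip_force': 0.0, 'gripper_width': 1.0019445321451699} 0.0187
{'camera_matrix': array([[511.98669761,   0.        , 279.92433452],
       [  0.        , 511.98669761, 209.45932046],
       [  0.        ,   0.        ,   1.        ]]), 'k1': -0.19473218993492356, 'origin': array([-0.80389128, -0.67719836,  0.84328937]), 'orientation': array([ 0.73288265,  0.44403081, -0.27537385, -0.43576245])}
{'camera_matrix': array([[449.86754426,   0.        , 281.48829437],
       [  0.        , 449.86754426, 213.29820038],
       [  0.        ,   0.        ,   1.        ]]), 'k1': -0.03004303193529615, 'origin': array([-0.08795403, -0.00188949,  1.71387598]), 'orientation': array([ 0.70362935,  0.11918528, -0.12414678, -0.68941147])}
```

View pics/top0.png

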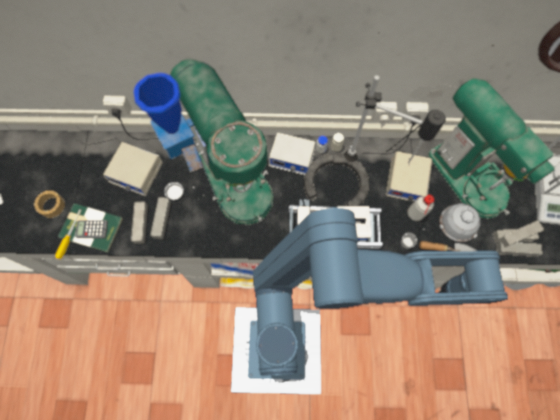

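View pics/scene0.png

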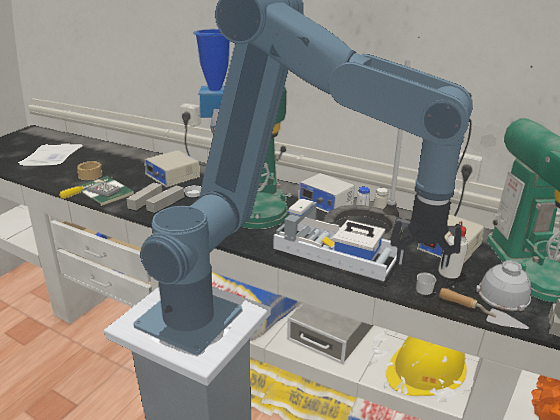

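The top view shows the track at about (335,225), partly hidden by the arm, with the bars at (140–160,218), cup (409,241) and bottle (420,207). The scene view shows the cover with its black handle at (360,235) and the bay at (300,225).

Run:
```python
from h import *
s=cv2.imread("pics/scene0.png");W=np.load("scene0.npy")
a=cv2.resize(s[180:290,260:410],None,fx=5,fy=5,interpolation=cv2.INTER_CUBIC);cv2.imwrite("pics/crop0.png",a)
# height map of worktop, from both cameras, gravity-top-down at 2 mm
T=np.load("top0.npy")
def hmap(P,C):
    x,y,z=P.reshape(-1,3).T;k=np.isfinite(x)&(z<.25)&(z>-.02)
    return x[k],y[k],z[k],C.reshape(-1,3)[k]
img=np.zeros((280,800,3),np.uint8)
for P,C in((T,cv2.imread("pics/top0.png")),(W,s)):
    x,y,z,c=hmap(P,C);o=np.argsort(z);
    r=((.80-x[o])/.0025*1.).astype(int);q=((.80-y[o])/.0019).astype(int)
    k=(r>0)&(r<279)&(q>0)&(q<799)
    for dr in(0,1):
        for dq in(0,1): img[r[k]+dr,q[k]+dq]=c[o][k]
cv2.imwrite("pics/map0.png",img)
# cover top points in scene: z 
x,y,z=[W[180:290,260:410,i] for i in range(3)];b=s[180:290,260:410].astype(int)
white=(b.min(-1)>150)
k=white&(z>.085)&(z<.12)
print("white high",k.sum(),np.nanpercentile(z[k],[5,50,95]))
for u,v in((360,235),(345,230),(375,240),(290,215),(300,208),(280,240),(390,270)):print(u,v,W[v,u].round(4),s[v,u])
print("worktop",np.nanmedian(W[205:215,215:225],(0,1)))
```

```text
white high 1284 [0.08879111 0.10047456 0.10597907]
360 235 [ 0.4517 -0.2897  0.1058] [221 229 234]
345 230 [ 0.4543 -0.2413  0.1079] [84 88 89]
375 240 [ 0.4496 -0.3369  0.1034] [215 224 229]
290 215 [ 0.4147 -0.0782  0.1336] [172 169 163]
300 208 [ 0.4446 -0.0964  0.1485] [206 212 219]
280 240 [ 0.3935 -0.0572  0.0517] [167 164 165]
390 270 [ 0.4668 -0.3892  0.0061] [64 67 66]
worktop [ 0.12117318 -0.0302598   0.27004396]
```

View pics/crop0.png

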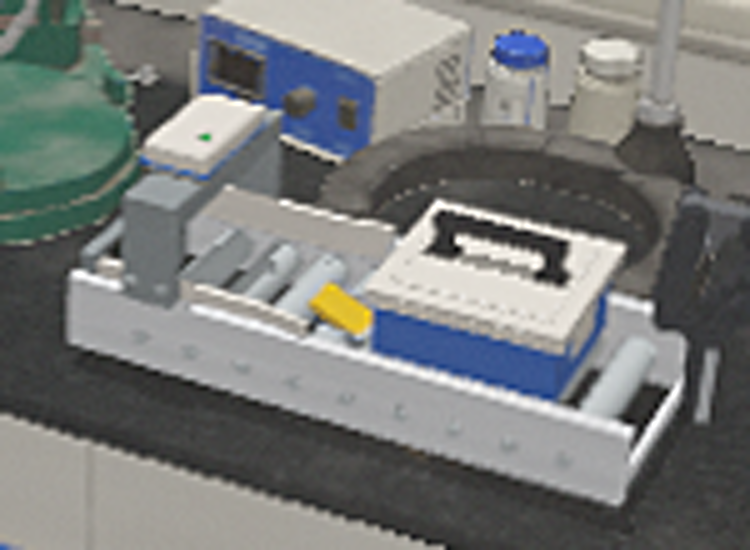

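View pics/map0.png

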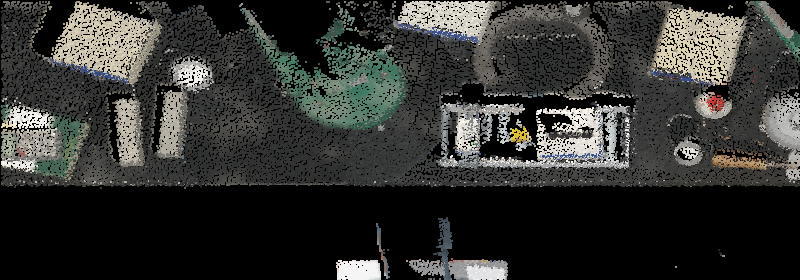

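The crop shows the carrier with a white cover at crop (490,270) and its handle along the track, then the yellow catch at (340,310) and the bridge at (200,200). In the map the bare patch is around map (235,145), between the bars and the green base, so at about y 0.35, x 0.44.

Run:
```python
from h import *
for n in("scene","top"):
    s=cv2.imread(f"pics/{n}0.png").astype(int);W=np.load(f"{n}0.npy");x,y,z=np.moveaxis(W,-1,0)
    sat=s.max(-1)-s.min(-1);m=(x>.37)&(x<.56)&(y<-.16)&(y>-.39)
    k=m&(s.min(-1)>150)&(abs(z-.101)<.012)&(y<-.2)
    P=np.c_[x[k],y[k]].astype(np.float32)
    if len(P)>30: print(n,"cover",len(P),cv2.minAreaRect(P),np.percentile(P,[1,99],0).round(4),np.median(z[k]))
    k=m&(s.max(-1)<95)&(z>.108)&(z<.14)
    P=np.c_[x[k],y[k]].astype(np.float32)
    if len(P)>10: print(n,"handle",len(P),cv2.minAreaRect(P),P.mean(0),np.median(z[k]),np.percentile(P,[3,97],0).round(4))
    # blue carrier front face
    k=m&(s[...,0]>s[...,2]+50)&(z>.04)&(z<.12); P=np.c_[x[k],y[k]].astype(np.float32)
    if len(P)>10: print(n,"blue",len(P),np.percentile(P,[2,50,98],0).round(4))
    # near rail / track top faces
    k=(x>.36)&(x<.41)&(y<-.03)&(y>-.4)&(abs(z-.062)<.006)
    if k.sum()>10:
        print(n,"near rail",k.sum(),np.polyfit(y[k],x[k],1),np.percentile(x[k],[5,50,95]),np.percentile(y[k],[1,99]),np.median(z[k]))
    # bridge top
    k=(x>.37)&(x<.56)&(y<0)&(y>-.16)&(z>.125)&(z<.16)
    if k.sum()>10:
        P=np.c_[x[k],y[k]].astype(np.float32);print(n,"bridge",k.sum(),cv2.minAreaRect(P),np.median(z[k]))
    # cup
    k=(x>.35)&(x<.5)&(y<-.42)&(y>-.6)&(z>.03)&(z<.06)
    if k.sum()>5: print(n,"cup",np.percentile(np.c_[x[k],y[k]],[2,98],0))
    k=(x>.33)&(x<.55)&(y<.7)&(y>.05)&(z>.012)&(z<.1)
    if k.sum()>5:
        k2=k&(y<.55)&(y>.3);print(n,"bars edge",y[k2].min() if k2.any() else 0); k3=k&(y<.3); print("green x min",x[k3].min() if k3.any() else 0)
    k=(x>.36)&(x<.52)&(y<.42)&(y>.26);print(n,"clear",k.sum(),np.nanpercentile(z[k],[1,50,99]) if k.any() else 0)
```

```text
scene cover 732 ((0.4668114185333252, -0.28126460313796997), (0.13189302384853363, 0.12345477193593979), 0.9097926020622253) [[ 0.4024 -0.3423]
 [ 0.5281 -0.221 ]] 0.10352674314836308
scene handle 125 ((0.46364450454711914, -0.2823864221572876), (0.0792379230260849, 0.018515631556510925), 88.9182357788086) [ 0.462434   -0.28227985] 0.1265075697549286 [[ 0.4571 -0.3203]
 [ 0.4694 -0.2446]]
scene blue 374 [[ 0.4061 -0.3392]
 [ 0.4116 -0.2925]
 [ 0.4952 -0.2291]]
scene near rail 538 [0.00695548 0.39507535] [0.38617397 0.39197532 0.40817482] [-0.39103238 -0.03588149] 0.06256269462225311
scene bridge 412 ((0.462058961391449, -0.0869101732969284), (0.047752004116773605, 0.15411290526390076), 89.1572494506836) 0.1437705702044868
scene cup [[ 0.38819439 -0.59746492]
 [ 0.4435578  -0.48241947]]
scene bars edge 0.4453162453301466
green x min 0.4754493413305968
scene clear 6 [0.00059552 0.00426307 0.00848161]
top cover 425 ((0.4658842980861664, -0.28201815485954285), (0.12409214675426483, 0.12403617799282074), 0.4476151466369629) [[ 0.4059 -0.343 ]
 [ 0.5272 -0.2364]] 0.10161612823509825
top handle 24 ((0.4645725190639496, -0.30067136883735657), (0.03467530384659767, 0.008879423141479492), 87.9630355834961) [ 0.46492276 -0.30283454] 0.12693708723514818 [[ 0.4606 -0.317 ]
 [ 0.4692 -0.2857]]
top near rail 59 [0.01604513 0.39673179] [0.38603396 0.39129122 0.39834595] [-0.39222732 -0.30275548] 0.061397261063656394
top bridge 205 ((0.4904431998729706, -0.08919644355773926), (0.04239293560385704, 0.10596265643835068), 86.50827026367188) 0.1454978793726911
top cup [[ 0.3902379  -0.59566831]
 [ 0.44126963 -0.48222314]]
top bars edge 0.3183976140782356
green x min 0.3452321429783325
top clear 1771 [-0.70714948 -0.00116331  0.00915159]
```

Request:
{"method": "jog_arm", "body": {"series": [[1,0,0,0,0,0,-0.97],[1,0,0,0,0,0,-0.97],[1,0,0,0,0,0,-0.97],[1,0,0,0,0,0,-0.97],[1,0,0,0,0,0,-0.97],[1,0,0,0,0,0,-0.97],[1,0,0,0,0,0,-0.97],[1,0,0,0,0,0,-0.97],[1,0,0,0,0,0,-0.97],[1,0,0,0,0,0,-0.97],[1,0,0,0,0,0,-0.97],[1,0,0,0,0,0,0]]}}

```text
time_s: 1.6
ee_pos: [0.1551, -0.5274, 0.2309]
ee_rot: [-0.0, 0.709, 0.705, 0.0]
contact_force: [0.3, -0.4, 0.1]
gripper_width: 1.0
grip_force: 0.0
```

Request:
{"method": "jog_arm", "body": {"series": [[1,0.61,0.77,0,0,0,0],[1,0.61,0.77,0,0,0,0],[1,0.61,0.77,0,0,0,0],[1,0.61,0.77,0,0,0,0],[1,0.61,0.77,0,0,0,0],[1,0.61,0.77,0,0,0,0],[1,0.61,0.77,0,0,0,0],[1,0.61,0.77,0.2,0,0,0],[1,0.61,0.77,0.3,0,0,0],[1,0.61,0.77,0.3,0,0,0],[1,0,0,0,0,0,0],[1,0,0,0,0,0,0]]}}

```text
time_s: 3.1
ee_pos: [0.4639, -0.2853, 0.1992]
ee_rot: [-0.0, 0.709, 0.705, -0.0]
contact_force: [0.1, -0.0, 0.3]
gripper_width: 1.001
grip_force: 0.0
```

Run:
```python
from h import *
st=env.state();print(st["ee_pos"],st["ee_rot"],st["joints"])
p,d,W=look("scene");cv2.imwrite("pics/s1.png",cv2.resize(p[150:280,260:430],None,fx=4,fy=4,interpolation=cv2.INTER_CUBIC))
```

```text
[ 0.46390882 -0.28527273  0.19924723] [-1.82925208e-04  7.08975623e-01  7.05232906e-01 -2.83579264e-04] [-7.55839942e-01  2.72957498e-01  1.59654102e+00 -5.80734151e-04
  1.27247810e+00 -7.50376142e-01]
```

View pics/s1.png

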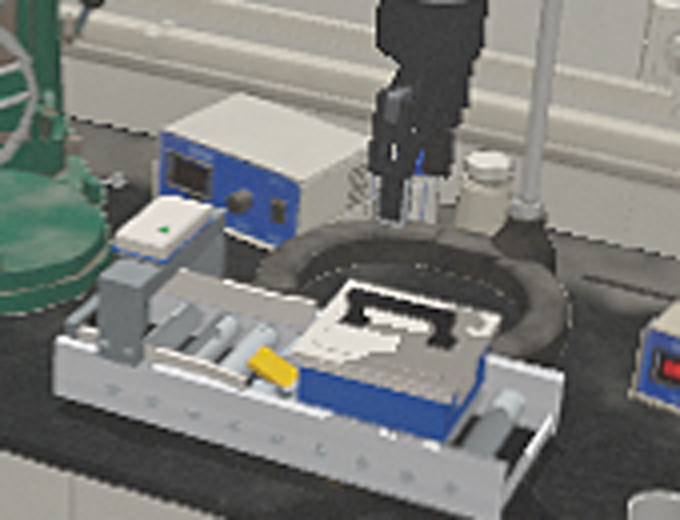

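The crop shows the open gripper at (420,150) above the handle at (400,315), with the cover undisturbed. I'll go down and grip.

Request:
{"method": "jog_arm", "body": {"series": [[1,0.08,0,0.7,0,0,0],[1,0,0,0.7,0,0,0],[1,0,0,0.6,0,0,0],[1,0,0,0.3,0,0,0],[1,0,0,0,0,0,0],[0,0,0,0,0,0,0],[-0.5,0,0,0,0,0,0],[-1,0,0,0,0,0,0],[-1,0,0,0,0,0,0],[-1,0,0,0,0,0,0],[-1,0,0,0,0,0,0],[-1,0,0,0,0,0,0]]}}

```text
time_s: 4.65
ee_pos: [0.4649, -0.2822, 0.1079]
ee_rot: [0.001, 0.709, 0.705, 0.0]
contact_force: [1.4, 0.8, 5.2]
gripper_width: 0.146
grip_force: 59.3
```

Request:
{"method": "jog_arm", "body": {"series": [[-1,0,0,-0.1,0,0,0],[-1,0,0,-0.15,0,0,0],[-1,0,0,-0.2,0,0,0],[-1,0,0,-0.3,0,0,0],[-1,0,0,-0.5,0,0,0],[-1,0,0,-0.6,0,0,0],[-1,0,0,-0.6,0,0,0],[-1,0,0,-0.6,0,0,0],[-1,0,0,-0.6,0,0,0],[-1,0,0,-0.4,0,0,0],[-1,0,0,-0.2,0,0,0],[-1,0,0,0,0,0,0]]}}

```text
time_s: 6.15
ee_pos: [0.4642, -0.2819, 0.2775]
ee_rot: [0.0, 0.709, 0.705, -0.0]
contact_force: [0.1, -0.4, -1.2]
gripper_width: 0.148
grip_force: 58.7
```

Run:
```python
from h import *
p,d,W=look("scene");cv2.imwrite("pics/s2.png",cv2.resize(p[80:280,150:430],None,fx=2.8,fy=2.8,interpolation=cv2.INTER_CUBIC))
```

```text
(no output)
```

View pics/s2.png

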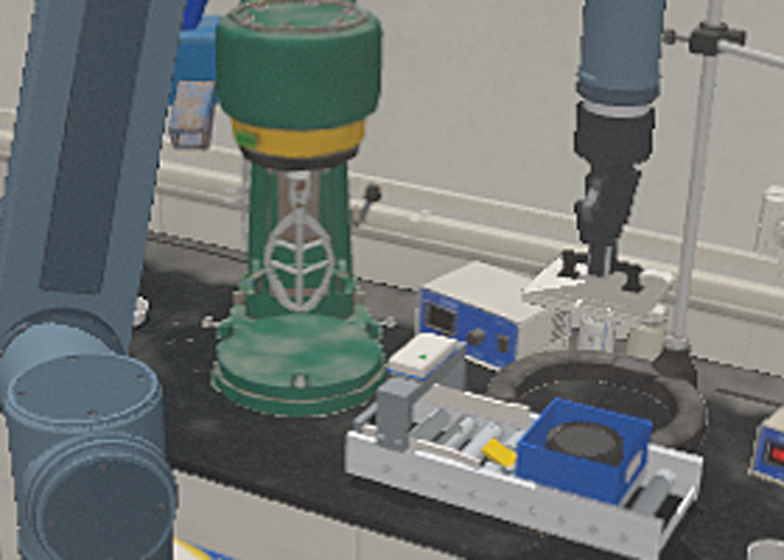

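The cover hangs level from the gripper at (600,285), and the ring is still in the carrier at (585,440). Next I'll check clearance to the green mixer on the way.

Run:
```python
from h import *
for n in("top","scene"):
    s=cv2.imread(f"pics/{n}0.png").astype(int);W=np.load(f"{n}0.npy");x,y,z=np.moveaxis(W,-1,0)
    g=(s[...,1]>s[...,2]+12)&(s[...,1]>s[...,0]+5)
    for lo,hi in((.02,.12),(.12,.25),(.25,.4),(.4,.7)):
        k=g&(y>-.1)&(y<.4)&(x>.38)&(x<1)&(z>lo)&(z<hi)
        if k.sum()>20: print(n,lo,k.sum(),np.percentile(x[k],[1,5]),np.percentile(y[k],[2,98]))
    k=(x>.34)&(x<.54)&(y>.24)&(y<.44)
    print(n,k.sum(), "high",np.c_[x,][0:0] if 0 else [tuple(np.round(W[i,j],3)) for i,j in zip(*np.where(k&(abs(z)>.015)))][:12])
```

```text
top 0.02 1723 [0.48612854 0.49613929] [0.04259161 0.29065973]
top 0.12 86 [0.53897635 0.54464097] [0.0757868  0.27907767]
top 0.25 240 [0.49445885 0.49587104] [0.0495309 0.2345879]
top 0.4 5382 [0.4976212  0.50672657] [0.05810662 0.34379708]
top 3824 high [(np.float64(0.441), np.float64(0.422), np.float64(-0.015)), (np.float64(0.343), np.float64(0.429), np.float64(-0.02)), (np.float64(0.343), np.float64(0.421), np.float64(-0.016)), (np.float64(0.343), np.float64(0.385), np.float64(-0.015)), (np.float64(0.348), np.float64(0.438), np.float64(-0.057)), (np.float64(0.351), np.float64(0.436), np.float64(-0.066)), (np.float64(0.348), np.float64(0.429), np.float64(-0.055)), (np.float64(0.349), np.float64(0.426), np.float64(-0.058)), (np.float64(0.35), np.float64(0.423), np.float64(-0.061)), (np.float64(0.348), np.float64(0.417), np.float64(-0.054)), (np.float64(0.35), np.float64(0.415), np.float64(-0.063)), (np.float64(0.35), np.float64(0.411), np.float64(-0.062))]
scene 0.02 1099 [0.48835801 0.49847167] [0.03922238 0.18197585]
scene 0.12 277 [0.59608705 0.6055609 ] [0.07716672 0.17167669]

[... 155 characters left out ...]
46), np.float64(0.437), np.float64(-0.021)), (np.float64(0.35), np.float64(0.435), np.float64(-0.022)), (np.float64(0.351), np.float64(0.432), np.float64(-0.022)), (np.float64(0.347), np.float64(0.439), np.float64(-0.026)), (np.float64(0.353), np.float64(0.439), np.float64(-0.028)), (np.float64(0.345), np.float64(0.426), np.float64(-0.021)), (np.float64(0.351), np.float64(0.428), np.float64(-0.025)), (np.float64(0.342), np.float64(0.438), np.float64(-0.027)), (np.float64(0.349), np.float64(0.435), np.float64(-0.029)), (np.float64(0.348), np.float64(0.43), np.float64(-0.028)), (np.float64(0.353), np.float64(0.43), np.float64(-0.03)), (np.float64(0.345), np.float64(0.433), np.float64(-0.031))]
```

Request:
{"method": "jog_arm", "body": {"series": [[-1,0.3,-0.4,0,0,0,0],[-1,0.5,-0.67,0,0,0,0],[-1,0.7,-0.67,0,0,0,0],[-1,0.75,-0.67,0,0,0,0],[-1,0.75,-0.67,0,0,0,0],[-1,0.75,-0.27,0,0,0,0],[-1,0.75,0,0,0,0,0],[-1,0.75,0,0,0,0,0],[-1,0.75,0,0,0,0,0],[-1,0.75,0,0,0,0,0],[-1,0.75,0,0,0,0,0],[-1,0.6,0,0,0,0,0]]}}

```text
time_s: 7.7
ee_pos: [0.331, 0.0439, 0.2765]
ee_rot: [-0.001, 0.709, 0.706, -0.0]
contact_force: [-0.1, -0.6, -0.7]
gripper_width: 0.147
grip_force: 58.7
```

Request:
{"method": "jog_arm", "body": {"series": [[-1,0.75,0,0,0,0,0],[-1,0.75,0,0,0,0,0],[-1,0.75,0,0,0,0,0],[-1,0.75,0,0,0,0,0],[-1,0.75,0,0,0,0,0],[-1,0.75,0.2,0,0,0,0],[-1,0.75,0.4,0,0,0,0],[-1,0.75,0.5,0,0,0,0],[-1,0.75,0.6,0,0,0,0],[-1,0.6,0.5,0,0,0,0],[-1,0.25,0.3,0,0,0,0],[-1,0,0,0,0,0,0]]}}

```text
time_s: 9.2
ee_pos: [0.4331, 0.3461, 0.2762]
ee_rot: [-0.0, 0.709, 0.706, -0.001]
contact_force: [-0.5, -0.9, -1.0]
gripper_width: 0.147
grip_force: 58.7
```

Run:
```python
from h import *
st=env.state();print(st["ee_pos"],st["ee_rot"],st["joints"])
p,d,W=look("top");
cv2.imwrite("pics/t3.png",cv2.resize(p[120:290,60:300],None,fx=3,fy=3,interpolation=cv2.INTER_CUBIC))
```

```text
[0.43314255 0.34605135 0.27621241] [-2.04212729e-04  7.08652757e-01  7.05556565e-01 -1.07741338e-03] [ 4.73055353e-01  2.42260725e-01  1.44692501e+00 -2.70550022e-04
  1.45458359e+00  4.77465700e-01]
```

View pics/t3.png

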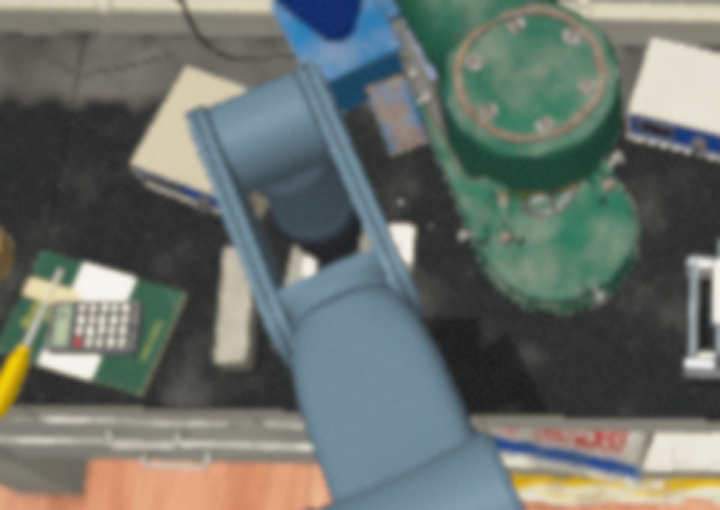

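The top view shows the cover's corner at (400,245), clear of bar 2 and the mixer base. Lowering now.

Request:
{"method": "jog_arm", "body": {"series": [[-1,0,0,0.4,0,0,0],[-1,0,0,0.8,0,0,0],[-1,0,0,0.9,0,0,0],[-1,0,0,0.9,0,0,0],[-1,0,0,0.9,0,0,0],[-1,0,0,0.9,0,0,0],[-1,0,0,0.7,0,0,0],[-1,0,0,0.4,0,0,0],[-1,0,0,0.25,0,0,0],[-1,0,0,0.1,0,0,0],[-1,0,0,0,0,0,0],[-1,0,0,0,0,0,0]]}}

```text
time_s: 10.75
ee_pos: [0.4337, 0.3466, 0.0281]
ee_rot: [0.0, 0.709, 0.706, 0.001]
contact_force: [-0.2, -0.2, -0.7]
gripper_width: 0.151
grip_force: 58.8
```

Request:
{"method": "jog_arm", "body": {"series": [[-1,0,0,0.08,0,0,0],[-1,0,0,0.06,0,0,0],[-1,0,0,0.04,0,0,0],[-1,0,0,0.02,0,0,0],[-1,0,0,0,0,0,0]]}}

```text
time_s: 11.38
ee_pos: [0.4331, 0.3462, 0.0192]
ee_rot: [-0.0, 0.709, 0.705, -0.0]
contact_force: [1.0, 0.3, -0.7]
gripper_width: 0.15
grip_force: 58.8
```

Request:
{"method": "jog_arm", "body": {"series": [[-1,0,0,0.04,0,0,0],[-1,0,0,0,0,0,0]]}}

```text
time_s: 11.62
ee_pos: [0.4332, 0.3463, 0.0189]
ee_rot: [0.0, 0.709, 0.706, 0.0]
contact_force: [-3.1, -2.1, 9.1]
gripper_width: 0.151
grip_force: 60.0
```

Request:
{"method": "jog_arm", "body": {"series": [[-0.5,0,0,0,0,0,0],[0,0,0,0,0,0,0],[0.5,0,0,0,0,0,0],[1,0,0,0,0,0,0],[1,0,0,0,0,0,0],[1,0,0,0,0,0,0],[1,0,0,-0.3,0,0,0],[1,0,0,-0.6,0,0,0],[1,0,0,-0.9,0,0,0],[1,0,0,-0.9,0,0,0],[1,0,0,-0.9,0,0,0],[1,0,0,-0.9,0,0,0]]}}

```text
time_s: 13.12
ee_pos: [0.433, 0.3462, 0.1999]
ee_rot: [0.0, 0.709, 0.705, 0.001]
contact_force: [0.1, -0.9, -0.4]
gripper_width: 0.997
grip_force: 0.0
```

Request:
{"method": "jog_arm", "body": {"series": [[0,-0.3,-0.6,0,0,0,0],[0,-0.6,-0.8,0,0,0,0],[0,-0.9,-0.8,0,0,0,0],[0,-0.9,-0.4,0,0,0,0],[0,-0.9,0,0,0,0,0],[0,-0.9,0,0,0,0,0],[0,-0.9,0,0,0,0,0],[0,-0.9,0,0,0,0,0],[0,-0.9,0,0,0,0,0],[0,-0.9,0,0,0,0,0],[0,-0.9,0,0,0,0,0],[0,-0.9,0,0,0,0,0]]}}

```text
time_s: 14.62
ee_pos: [0.3272, -0.0505, 0.1986]
ee_rot: [0.001, 0.709, 0.705, 0.0]
contact_force: [0.9, 0.1, -0.5]
gripper_width: 0.5
grip_force: 0.0
```

Request:
{"method": "jog_arm", "body": {"series": [[0,-0.85,0,0,0,0,0],[0,-0.85,0,0,0,0,0],[0,-0.85,0,0,0,0,0],[0,-0.85,0.3,0,0,0,0],[0,-0.85,0.5,0,0,0,0],[0,-0.85,0.6,0,0,0,0],[0,-0.85,0.6,0,0,0,0],[0,-0.85,0.6,0,0,0,0],[0,-0.85,0.5,0,0,0,0],[0,-0.7,0.3,0,0,0,0],[0,0,0,0,0,0,0],[0,0,0,0,0,0,0]]}}

```text
time_s: 16.12
ee_pos: [0.4614, -0.3833, 0.1979]
ee_rot: [-0.0, 0.709, 0.705, 0.0]
contact_force: [-0.4, 0.1, 0.1]
gripper_width: 0.502
grip_force: 0.0
```

Run:
```python
from h import *
p,d,W=look("scene");q,_,T=look("top")
np.save("s4.npy",W);cv2.imwrite("s4.png",p)
a=cv2.resize(p[150:290,260:430],(680,560),interpolation=cv2.INTER_CUBIC)
cv2.imwrite("pics/s4.png",a)
s=q.astype(int);x,y,z=np.moveaxis(T,-1,0)
k=(x>.33)&(x<.53)&(y>.25)&(y<.43)&(s.min(-1)>150)&(z>-.01)
P=np.c_[x[k],y[k]].astype(np.float32);print(k.sum(),cv2.minAreaRect(P),np.percentile(z[k],[5,50,95]),np.linalg.lstsq(np.c_[P,np.ones(len(P))],z[k],rcond=None)[0])
for nm,I,V in(("scene",p.astype(int),W),("top",s,T)):
    x,y,z=np.moveaxis(V,-1,0)
    k=(I[...,0]>I[...,2]+50)&(x>.37)&(x<.56)&(y<-.16)&(y>-.39)&(z>.088)&(z<.106);P=np.c_[x[k],y[k]].astype(np.float32)
    if k.sum()>5: print(nm,"rim",k.sum(),cv2.minAreaRect(P),np.percentile(P,[2,98],0))
```

```text
846 ((0.43548858165740967, 0.3477154076099396), (0.12840086221694946, 0.1273065060377121), 0.3926072418689728) [0.00443001 0.01173307 0.01889523] [-0.00815652  0.00561123  0.01349934]
scene rim 374 ((0.465292364358902, -0.28178972005844116), (0.1228465661406517, 0.11552280187606812), 0.5649735331535339) [[ 0.40583796 -0.33826122]
 [ 0.52461019 -0.22529787]]
top rim 9 ((0.4128260910511017, -0.3299470841884613), (0.008526580408215523, 0.01965007744729519), 37.66062545776367) [[ 0.409717   -0.33597581]
 [ 0.42172249 -0.32048275]]
```

View pics/s4.png

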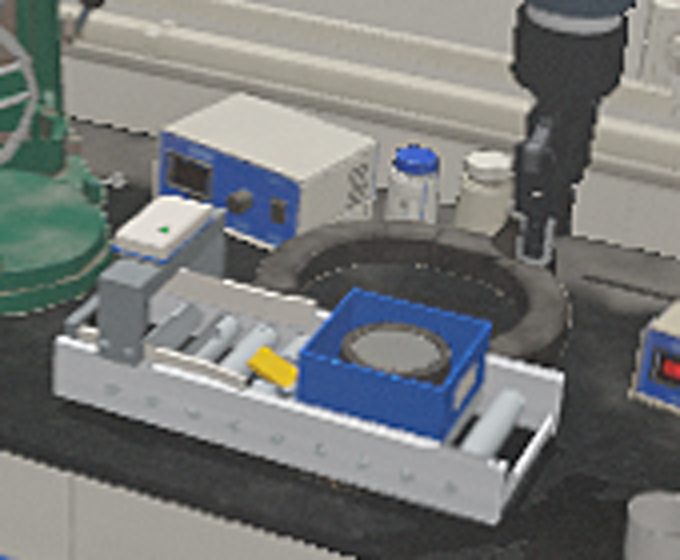

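The cover lies flat at (0.435, 0.348) with its top at about 12 mm. The picture shows the open gripper at (540,230) behind the carrier at (400,365), with the ring inside. Lowering behind the rear wall.

Request:
{"method": "jog_arm", "body": {"series": [[0,0,0.08,0.5,0,0,0],[0,0,0,0.8,0,0,0],[0,0,0,0.8,0,0,0],[0,0,0,0.7,0,0,0],[0,0,0,0.35,0,0,0],[0,0,0,0,0,0,0],[0,0.2,0,0,0,0,0],[0,0.2,0,0,0,0,0],[0,0.1,0,0,0,0,0],[0,0.1,0,0,0,0,0],[0,0.1,0,0,0,0,0],[0,0.1,0,0,0,0,0]]}}

```text
time_s: 17.73
ee_pos: [0.4651, -0.3517, 0.0717]
ee_rot: [0.0, 0.709, 0.705, 0.0]
contact_force: [-0.0, -0.1, -0.6]
gripper_width: 0.5
grip_force: 0.0
```

Request:
{"method": "jog_arm", "body": {"series": [[0,0.1,0,0,0,0,0],[0,0.12,0,0,0,0,0],[0,0.15,0,0,0,0,0],[0,0.15,0,0,0,0,0],[0,0.15,0,0,0,0,0],[0,0.15,0,0,0,0,0],[0,0.15,0,0,0,0,0],[0,0.15,0,0,0,0,0],[0,0.15,0,0,0,0,0],[0,0.15,0,0,0,0,0],[0,0.15,0,0,0,0,0],[0,0.15,0,0,0,0,0]]}}

```text
time_s: 19.23
ee_pos: [0.4654, -0.2826, 0.0717]
ee_rot: [-0.0, 0.709, 0.705, 0.0]
contact_force: [0.7, -1.2, -1.4]
gripper_width: 0.498
grip_force: 0.6
```

Request:
{"method": "jog_arm", "body": {"series": [[0,0.15,0,0,0,0,0],[0,0.15,0,0,0,0,0],[0,0.15,0,0,0,0,0],[0,0.15,0,0,0,0,0],[0,0.15,0,0,0,0,0],[0,0.15,0,0,0,0,0],[0,0.15,0,0,0,0,0],[0,0.15,0,0,0,0,0],[0,0.15,0,0,0,0,0],[0,0.15,0,0,0,0,0],[0,0.15,0,0,0,0,0],[0,0.15,0,0,0,0,0]]}}

```text
time_s: 20.72
ee_pos: [0.4652, -0.2112, 0.0718]
ee_rot: [-0.0, 0.709, 0.705, -0.001]
contact_force: [-2.5, -5.5, 0.8]
gripper_width: 0.498
grip_force: 2.7
```

```bash
cat > c.py <<'E'
from h import *
p,d,W=look("scene");cv2.imwrite("s.png",p);I=p.astype(int);x,y,z=np.moveaxis(W,-1,0)
k=(I[...,0]>I[...,2]+50)&(x>.37)&(x<.535)&(y<-.03)&(y>-.39)&(z>.07)&(z<.1);P=np.c_[x[k],y[k]]
print("blue",k.sum(),np.percentile(P,[2,98],0),env.state()["contact_force"])
f=k&(x<.42)&(z<.095);print("front face",f.sum(),np.polyfit(y[f],x[f],1),np.percentile(y[f],[1,99]))
g=(I[...,2]>I[...,0]+80)&(I[...,1]>I[...,0]+60)&(x>.42)&(x<.51)&(y>-.25)&(y<-.13)&(z<.07)
print("yellow",g.sum(),np.percentile(z[g],[5,50,97]) if g.any() else 0)
E
python3 c.py
```

```text
blue 451 [[ 0.40688638 -0.19848019]
 [ 0.52445635 -0.08815315]] [-0.84217738 -0.45638649  0.72071652]
front face 212 [0.01324224 0.41378078] [-0.19801252 -0.10103635]
yellow 214 [-0.59221123 -0.55682619  0.04088622]
```

Request:
{"method": "jog_arm", "body": {"series": [[0,0.12,0,0,0,0,0],[0,0.12,0,0,0,0,0],[0,0.12,0,0,0,0,0],[0,0.12,0,0,0,0,0],[0,0.1,0,0,0,0,0],[0,0.1,0,0,0,0,0],[0,0.1,0,0,0,0,0],[0,0.06,0,0,0,0,0],[0,0,0,0,0,0,0]]}}

```text
time_s: 21.9
ee_pos: [0.4658, -0.1769, 0.0716]
ee_rot: [-0.0, 0.709, 0.705, 0.0]
contact_force: [-0.8, -0.9, -1.0]
gripper_width: 0.5
grip_force: 0.3
```

```bash
python3 c.py
```

```text
blue 238 [[ 0.40547212 -0.16477826]
 [ 0.52505402 -0.05399694]] [-0.01656067  0.45416677 -0.74549218]
front face 144 [0.0316642  0.41593187] [-0.16368601 -0.05332145]
yellow 280 [-0.59160386 -0.55384167  0.05380481]
```

Request:
{"method": "jog_arm", "body": {"series": [[0,0.06,0,0,0,0,0],[0,0.06,0,0,0,0,0],[0,0.04,0,0,0,0,0],[0,0,0,0,0,0,0]]}}

```text
time_s: 22.45
ee_pos: [0.4661, -0.1753, 0.0722]
ee_rot: [0.003, 0.709, 0.706, -0.002]
contact_force: [-6.0, -16.8, -1.8]
gripper_width: 0.498
grip_force: 8.7
```

```bash
python3 c.py
```

```text
blue 235 [[ 0.4064869  -0.16334064]
 [ 0.52187195 -0.05364024]] [ -5.99936483 -16.95518926  -1.71941541]
front face 147 [0.00810853 0.41297536] [-0.16314433 -0.05281702]
yellow 272 [-0.590007   -0.55329944  0.05495943]
```

The push force has risen to 17 N, so the carrier is at the stop. The catch reads about 55 mm high, which means it is up. I'll back off gently, rise and look.

Request:
{"method": "jog_arm", "body": {"series": [[0,-0.05,0,0,0,0,0],[0,-0.08,0,0,0,0,0],[0,-0.15,0,0,0,0,0],[0,-0.4,0,0,0,0,0],[0,-0.5,0,0,0,0,0],[0,-0.5,0,-0.4,0,0,0],[0,-0.5,0,-0.8,0,0,0],[0,-0.5,0,-0.9,0,0,0],[0,-0.5,0,-0.9,0,0,0],[0,-0.5,0,-0.5,0,0,0],[0,0,0,0,0,0,0],[0,0,0,0,0,0,0]]}}

```text
time_s: 24.0
ee_pos: [0.4645, -0.3179, 0.2104]
ee_rot: [-0.001, 0.709, 0.705, 0.0]
contact_force: [-0.5, 1.1, 0.5]
gripper_width: 0.503
grip_force: 0.0
```

```bash
python3 c.py
python3 - <<'E'
import cv2
p=cv2.imread("s.png");cv2.imwrite("pics/s6.png",cv2.resize(p[185:275,265:375],(770,590)[:2],interpolation=cv2.INTER_CUBIC))
E
```

```text
blue 387 [[ 0.40737126 -0.16404333]
 [ 0.5252365  -0.05603983]] [ 0.34164622  1.26820186 -0.29651991]
front face 144 [0.00431449 0.41226707] [-0.16385735 -0.05310358]
yellow 277 [-0.59057415 -0.5531242   0.05377028]
```

View pics/s6.png

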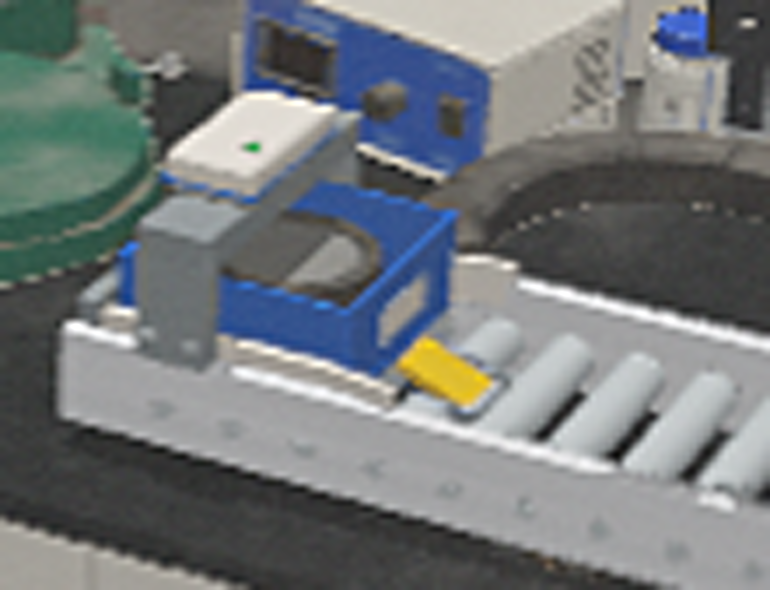

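The carrier sits in the bay under the bridge with the ring inside at (310,255). The yellow catch is raised behind its rear wall at (440,370), and the gripper is clear.

```bash
python3 -c "
from bench import finish_job
print(finish_job())"
```

```text
the job is handed in; nothing more can be done
None
```

The job is handed in: the cover lies flat, handle up, on the bare worktop, the carrier is home against the end stop with the catch up behind it, and the ring is still in it; the hand-in returned no verdict.

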